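# Put the forming tools back in their bench tray

### The arm

A 7-joint arm with a two-finger parallel gripper is mounted at the origin on the work surface. World frame = base frame: x ahead of the robot, y to its left, z up, the work surface at z = 0. Lengths are in m, angles in degrees, forces in N, time in s.
With the tool pointing down it reaches from about 0.375 to 0.925 m from the base axis. Payload 3.1 kg.
Tool frame: the origin (TCP) lies midway between the tips of the shut fingers; the grasp point (between the pads) lies 19 mm behind it; z points along the fingers, y is the line along which they close (so a half turn about z gives the same grasp; the last joint's range is limited). The gripper opens to 85 mm and grips with 20 to 120 N. Pads are 22 mm wide; open, the fingers measure 114 mm over their backs; the gripper's body (76 mm by 85 mm) begins 54 mm behind the grasp point. The pads swing forward as they close: fully open they stand 13 mm farther back than shut.
Start: joints at [68.136, 21.939, 2.515, 91.553, -1.026, 66.532, -2.859], TCP at [0.182, -0.624, 0.231] pointing down, gripper open.
Joint ranges: [-149.38, 149.38], [-23.57, 123.04], [-84.95, 90], [0, 143.3], [-89.99, 269.99], [3.08, 112.72], [-163.45, 163.45]. Speed limits (degrees/s): [159.86, 159.86, 180, 180, 180, 180, 180].

### API

Orientations are given as a 3x3 rotation matrix whose columns are the frame's x, y, z axes.
In Python, from plant import * gives the robot as it stands.
- The arm moves only by the tool play_rows, never from a script. Its argument "steps" is a list that holds one entry, the list of rows, each a list of 7 numbers: the closure, from 0 (fully open) to 1 (shut), then the shift along the tool's x, y, z in mm, then the turn, a rotation vector about the tool's x, y, z in rad. In form: [[[claw, dx, dy, dz, rx, ry, rz], ...]]. A call has 1 to 12 rows; each row is the pose to reach, as a shift and turn from the pose commanded when the call began, along the tool's axes at that moment; what a row does not reach only later rows make up. A row lasts 1/12 s, in which the tool goes at most 41.7 mm and 7.16 degrees, less where a joint would pass 70% of its speed; a pose out of reach is approached as far as the arm can. A call with a gripper value outside its range is refused whole. The fingers move at their own pace and stop on an object; "grip_force" is the grip in N (left out, the last holds). Time passes only in rows, so rows that repeat a pose let the fingers close. It gives the time, the measured TCP pose, the force, the opening and the grip force at its end, in the units of the state.
- state(): the state, without advancing time (a new reading comes with each control period).
- grab_frame(name): name is "scene" or "top" or "wrist"; returns a dict with "image" (480x640x3 uint8, red, green, blue), "mtx" (3x3 intrinsics, pixels), "extrinsics" (4x4, takes a point from camera to world coordinates). Camera axes: x right, y up, looking along -z (the intrinsics and any distortion apply to the point x, -y, -z); pixel columns grow to the right and rows downward; lengths in m; the calibration is good to about 2 mm. A picture is of the moment at which its call begins. There is no depth.
- finish_job(): hands the job in; it is judged then, once.
The state is a dict: "clock": time; "joints": joint angles; "joint_velocities": joint speeds; "effort": joint torques, N m; "eef_pos": TCP position; "ee_rot": TCP orientation; "force": force on the tool from outside, world axes, zero at the start; "ft_torque": the same for the moment, N m; "opening": finger opening in m; "grasp_force": force on a finger pad.
Only numpy, scipy, OpenCV 4.12 (cv2) and the standard library are available. Lean on these libraries where they do the work, as an engineer would, in place of code of your own. Each camera call takes 0.05 s, during which the arm holds its last target. There are 200 camera calls.

### The job

Put the four forming tools that lie about the jeweller's bench back in the wooden tray, each right down in the nest cut to its shape: the dimpled doming cube in the square nest, the grooved swage block in the short oblong one, the round anvil in the round one and the ball-ended wooden doming punch, lying down, in the long narrow one. The blocks stand the way up they stand now. The smooth square block and the file handle are still in use: leave them where they lie.

Things in the scene. Friction and masses are not known exactly. Their poses are not given: they have to be found in the camera images.
- doming_cube: Steel doming block: a 40 mm cube with one round hollow (a dimple) in every face, the top one 30 mm across; about 0.42 kg. Origin: centre of its underside, z up; x and y square to its side faces.
- swage_block: Steel swage block, 62 mm long (its x) by 36 mm wide (its y) by 26 mm high, with three half-round grooves of different sizes running across its top along y; about 0.36 kg. Origin: centre of its underside, z up.
- round_anvil: Round steel bench anvil, a plain flat disc-shaped block 46 mm in diameter and 26 mm high, about 0.32 kg. Origin: centre of its underside, z up.
- doming_punch: Hardwood doming punch lying down, 92 mm long, 50 g: an eight-sided shank 22 mm across the flats, a 32 mm ball at one end. Origin: on its axis at mid-length, 14 mm above what it lies on; x points level towards the ball (centre 30 mm from the origin), the shank reaches 46 mm the other way. It rests on ball and heel: the axis rises 4 degrees to the ball. Grip the shank from 12 mm ballward of the origin backwards.
- nest_square: Fixed wooden nest, 120 x 84 mm (x, y), 16 mm thick, with a square recess 54 x 54 mm, 8 mm deep, grey lining, mid-top. Origin: centre of its underside, 6 mm above the bench; recess floor 8 mm, rim 16 mm above the origin. One of four nests of equal outside size, two by two and parallel, in one low tray (260 x 188 mm, top level with the nests); which nest lies in which quarter varies.
- nest_short: The same kind of nest in the same tray, with a short oblong recess 76 mm (its x) by 50 mm (its y), 8 mm deep. Origin: centre of its underside; recess floor 8 mm and rim 16 mm above it.
- nest_round: The same kind of nest in the same tray, with a round recess 60 mm in diameter, 8 mm deep. Origin: centre of its underside; recess floor 8 mm and rim 16 mm above it.
- nest_long: The same kind of nest in the same tray, with a long narrow recess 106 mm (its x) by 46 mm (its y), 8 mm deep. Origin: centre of its underside; recess floor 8 mm and rim 16 mm above it.
- plain_block: Look-alike that stays on the bench: a smooth square steel block, 40 x 40 mm and 30 mm high, without hollows. Origin: centre of its underside.
- file_handle: Look-alike that stays on the bench: an eight-sided wooden file handle lying on its side, 92 mm long and 24 mm thick, with a thin brass ferrule (17 mm) at one end and no ball. Origin: on its axis at mid-length, 12 mm above the bench; x along it towards the ferrule.
Not all that is in view belongs to the job. What is shaped like the plain_block but orange or yellow is not meant.

How it is judged (in metres and radians):
At the end, for the whole second after the job is handed in: Each of the four tools rests on the floor of its own nest's recess (centre within 11 mm of the recess centre along each of the nest's axes, not more than 2.5 mm above its fully seated height), released and at rest; the smooth block and the file handle lie within 30 mm of where they were (x of doming_cube in the frame of nest_square between -0.011 and 0.011 m and y of doming_cube in the frame of nest_square between -0.011 and 0.011 m and z of doming_cube in the frame of nest_square below 0.0105 m and linear speed of each of doming_cube, swage_block, round_anvil, doming_punch, plain_block, file_handle below 0.02 m/s and angular speed of each of doming_cube, swage_block, round_anvil, doming_punch below 0.2 rad/s and x of swage_block in the frame of nest_short between -0.011 and 0.011 m and y of swage_block in the frame of nest_short between -0.011 and 0.011 m and z of swage_block in the frame of nest_short below 0.0105 m and x of round_anvil in the frame of nest_round between -0.011 and 0.011 m and y of round_anvil in the frame of nest_round between -0.011 and 0.011 m and z of round_anvil in the frame of nest_round below 0.0105 m and x of doming_punch in the frame of nest_long between -0.011 and 0.011 m and y of doming_punch in the frame of nest_long between -0.011 and 0.011 m and z of doming_punch in the frame of nest_long below 0.024518 m and distance of each of plain_block, file_handle from where it was at the start of the episode below 0.03 m); the robot touches nothing.
It also fails if it takes over 112 s, if anything falls off the work surface, if the arm or the gripper's body presses on something with over 40 N, if the wrist force passes 120 N, or if a joint passes its speed limit or range.

## Working session

There is one attempt and no reset: what is moved stays moved. The work goes in short steps, Python scripts to look and compute and a tool call to move; the robot and the scene stay as the last step left them, time stands still between calls to the robot, and variables do not carry over. Pictures are saved under pics/ and viewed, at most 14 in all, crops included, and the job is handed in when it is done.

Besides the shell and the picture viewer there is one more tool, called after "Call:" as name(argument=value, ...), one argument or row to a line, values as JSON. play_rows: Moves the arm, as the interface text tells. Its arguments: {"type":"object","properties":{"steps":{"type":"array","items":{"type":"array","items":{"type":"array","items":{"type":"number"}}}},"grip_force":{"type":"number"}},"required":["steps"]}

```bash
mkdir -p pics; ls; python3 - <<'E'
from plant import *
import cv2
for n in ("top","scene"):
    f=grab_frame(n); cv2.imwrite(f"pics/{n}0.png",f["image"][:,:,::-1]); print(n,f["mtx"].round(2).tolist(),f["extrinsics"].round(4).tolist(),[k for k in f])
s=state(); print(s)
E
```

```text
pics
top [[520.16, 0.0, 308.16], [0.0, 520.16, 240.58], [0.0, 0.0, 1.0]] [[0.0229, 0.9777, -0.2089, 0.351], [-0.9997, 0.0218, -0.0079, -0.0058], [-0.0032, 0.2091, 0.9779, 0.9169], [0.0, 0.0, 0.0, 1.0]] ['image', 'mtx', 'extrinsics']
scene [[467.32, 0.0, 311.61], [0.0, 467.32, 246.19], [0.0, 0.0, 1.0]] [[0.5894, -0.6093, 0.5304, 0.9583], [0.8078, 0.4429, -0.3889, -0.3551], [0.0021, 0.6577, 0.7533, 0.6716], [0.0, 0.0, 0.0, 1.0]] ['image', 'mtx', 'extrinsics']
{'clock': 0.1, 'joints': array([68.13755918, 21.98727687,  2.51304043, 91.64126468, -1.02509074,
       66.53333239, -2.86194373]), 'joint_velocities': array([ 0.0279208 , -0.11430828, -0.05952908, -0.19182349,  0.04199516,
        0.00717054,  0.02011464]), 'effort': array([ 2.26400225e-03, -4.34728825e+01,  1.02905340e+00, -2.50453359e+01,
        1.08172800e-02,  5.47335178e-03,  1.33244379e-05]), 'eef_pos': array([ 0.18172187, -0.62317046,  0.23000352]), 'ee_rot': array([[ 9.60003401e-01,  2.79987142e-01, -8.18570193e-04],
       [ 2.79988301e-01, -9.60000679e-01,  2.29064603e-03],
       [-1.44476506e-04, -2.42821806e-03, -9.99997041e-01]]), 'force': array([ 0.28794309, -0.18746328, -0.12392842]), 'ft_torque': array([ 0.02578689,  0.02969692, -0.0096317 ]), 'grasp_force': 0.0, 'opening': 0.08556019308262866}
```

View pics/top0.png

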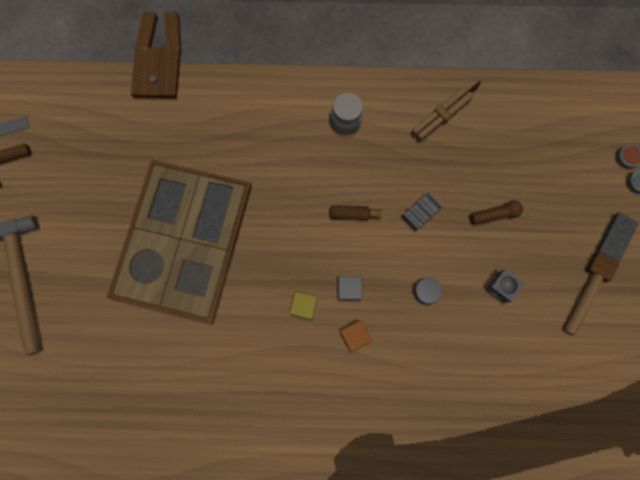

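View pics/scene0.png

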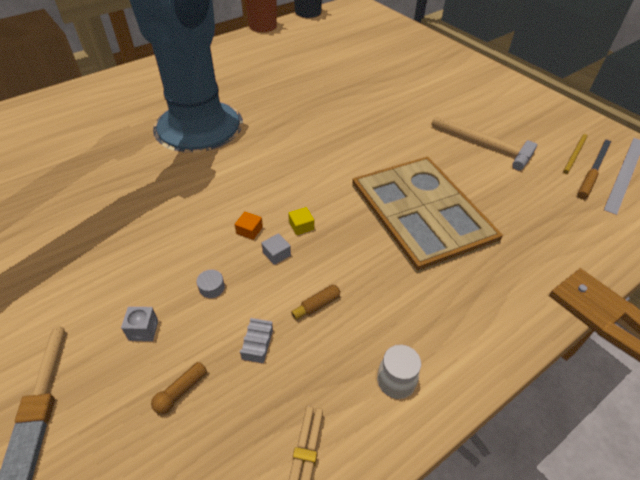

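The top view shows the tray at left (short nest at about (167,201), long (213,213), round (147,266), square (194,278)). The tools are at right: swage (422,212), punch (497,213), anvil (428,291) and cube (506,286). The look-alikes are the handle at (355,213) and the plain block at (349,288). I'll enlarge both areas.

```bash
python3 - <<'E'
import cv2
im=cv2.imread("pics/top0.png")
cv2.imwrite("pics/a.png",cv2.convertScaleAbs(cv2.resize(im[150:330,100:260],None,fx=3.3,fy=3.3,interpolation=cv2.INTER_CUBIC),alpha=1.6))
cv2.imwrite("pics/b.png",cv2.convertScaleAbs(cv2.resize(im[180:320,390:540],None,fx=4,fy=4,interpolation=cv2.INTER_CUBIC),alpha=1.6))
E
```

```text
(no output)
```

View pics/a.png

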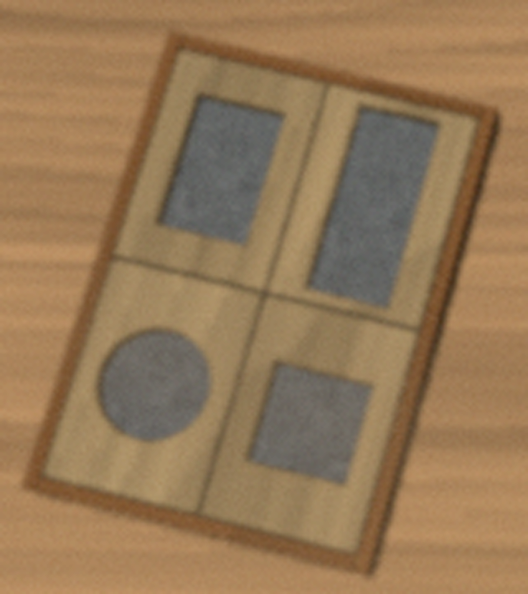

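View pics/b.png

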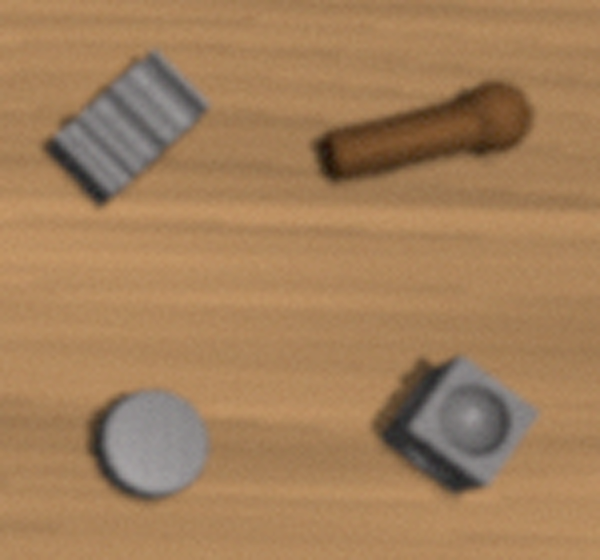

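Crop a (×3.3) shows the inner nest corners at TL (180,50), TR (478,118), BR (360,553) and BL (45,476), with the centre cross at (264,294). Crop b (×4) shows:
- **Cube:** top corners (460,357), (537,412), (485,488), (408,428).
- **Swage:** top corners (153,52), (208,104), (110,190), (58,135).
- **Anvil:** top centre (154,441).
- **Punch:** heel (332,158), ball (500,116).

```bash
cat > h.py <<'E'
from plant import *
import numpy as np, cv2
from scipy.spatial.transform import Rotation as R
def proj(f,uv,z):
    uv=np.atleast_2d(np.array(uv,float)); K=f["mtx"]; E=f["extrinsics"]
    d=np.c_[(uv[:,0]-K[0,2])/K[0,0],-(uv[:,1]-K[1,2])/K[1,1],-np.ones(len(uv))]@E[:3,:3].T
    c=E[:3,3]; z=np.broadcast_to(z,len(uv)); return c+d*((z-c[2])/d[:,2])[:,None]
def fitrect(P,L,W):
    m=np.array([[L,W],[L,-W],[-L,-W],[-L,W]])/2; c=P[:,:2].mean(0); A=P[:,:2]-c
    a=np.arctan2((m[:,0]*A[:,1]-m[:,1]*A[:,0]).sum(),(m*A).sum())
    r=m@np.array([[np.cos(a),np.sin(a)],[-np.sin(a),np.cos(a)]])-A
    return c,np.degrees(a),np.abs(r).max()
def cmd(x,y,z,yaw=None):
    """row (mm, rad) from present measured pose to tool-down at x,y,z, tool x axis at yaw deg (mod 180)"""
    s=state(); M=s["ee_rot"]; cur=np.degrees(np.arctan2(M[1,0],M[0,0]))
    if yaw is None: yaw=cur
    yaw=cur+(yaw-cur+90)%180-90
    c,d=np.cos(np.radians(yaw)),np.sin(np.radians(yaw))
    T=np.array([[c,d,0],[d,-c,0],[0,0,-1]])
    return (M.T@(np.array([x,y,z])-s["eef_pos"])*1000).round(1).tolist(),R.from_matrix(M.T@T).as_rotvec().round(3).tolist(),round(yaw,1)
E
python3 - <<'E'
from h import *
f=grab_frame("top")
a=lambda p:np.array(p)/3.3+[100,150]; b=lambda p:np.array(p)/4+[390,180]
P=proj(f,a([[180,50],[478,118],[360,553],[45,476]]),.022)
# order: +x+y, +x-y, -x-y, -x+y
c,yaw,e=fitrect(P,.240,.168); print("tray",c.round(4),yaw.round(1),e, proj(f,a([264,294]),.022).round(4))
ux=np.array([np.cos(np.radians(yaw)),np.sin(np.radians(yaw))]); uy=np.array([-ux[1],ux[0]])
for n,i,j in (("short",1,1),("long",1,-1),("round",-1,1),("square",-1,-1)): print(n,(c+i*.06*ux+j*.042*uy).round(4))
for n,p in (("short",(221,170)),("long",(374,207)),("round",(155,384)),("square",(310,423))): print(n,proj(f,a(p),.014).round(4)[0,:2])
P=proj(f,b([[460,357],[537,412],[485,488],[408,428]]),.04); print("cube",fitrect(P,.04,.04))
P=proj(f,b([[153,52],[208,104],[110,190],[58,135]]),.026); print("swage",fitrect(P,.036,.062))
print("anvil",proj(f,b([154,441]),.026)); Q=proj(f,b([[332,158],[500,116]]),[.011,.016]); print("punch",Q)
d=Q[1]-Q[0]; print(np.linalg.norm(d),np.degrees(np.arctan2(d[1],d[0])), Q[1]-d/np.linalg.norm(d)*.03)
E
```

```text
tray [0.5403 0.2258] -12.0 0.0014347276047970842 [[0.5399 0.2273 0.022 ]]
short [0.6077 0.2544]
long [0.5902 0.1723]
round [0.4904 0.2794]
square [0.4729 0.1973]
short [0.6104 0.2581]
long [0.5913 0.173 ]
round [0.4913 0.2838]
square [0.4723 0.1997]
cube (array([ 0.46869926, -0.338472  ]), np.float64(-37.052736639595004), np.float64(0.000734735092303266))
swage (array([ 0.60134412, -0.20097828]), np.float64(-46.90050542371351), np.float64(0.01861606200462758))
anvil [[ 0.45889192 -0.20692975  0.026     ]]
punch [[ 0.58985917 -0.29332958  0.011     ]
 [ 0.60963782 -0.36775254  0.016     ]]
0.07716847122225837 -75.1170862345615 [ 0.60194868 -0.33881988  0.0140562 ]
```

```bash
python3 - <<'E'
from h import *
print(cmd(.469,-.338,.15,-37))
E
```

```text
([355.6, -193.3, 80.5], [-0.002, 0.001, 0.93], np.float64(-37.0))
```

Call:
play_rows(
  steps=[
    [[0, 355.6, -193.3, 80.5, -0.002, 0.001, 0.93], [0, 355.6, -193.3, 80.5, -0.002, 0.001, 0.93], [0, 355.6, -193.3, 80.5, -0.002, 0.001, 0.93], [0, 355.6, -193.3, 80.5, -0.002, 0.001, 0.93], [0, 355.6, -193.3, 80.5, -0.002, 0.001, 0.93], [0, 355.6, -193.3, 80.5, -0.002, 0.001, 0.93], [0, 355.6, -193.3, 80.5, -0.002, 0.001, 0.93], [0, 355.6, -193.3, 80.5, -0.002, 0.001, 0.93], [0, 355.6, -193.3, 80.5, -0.002, 0.001, 0.93], [0, 355.6, -193.3, 80.5, -0.002, 0.001, 0.93], [0, 355.6, -193.3, 80.5, -0.002, 0.001, 0.93], [0, 355.6, -193.3, 80.5, -0.002, 0.001, 0.93]],
  ],
  grip_force=60,
)

```text
clock: 1.15
eef_pos: [0.4728, -0.3328, 0.1495]
ee_rot: [[0.804, -0.594, 0.001], [-0.594, -0.804, 0.002], [-0.001, -0.002, -1.0]]
force: [-0.9, -0.5, 0.5]
opening: 0.0853
grasp_force: 0.0
```

```bash
python3 - <<'E'
from h import *
f=grab_frame("wrist"); cv2.imwrite("pics/w1.png",cv2.convertScaleAbs(f["image"][:,:,::-1],alpha=1.4)); np.savez("w1.npz",**f)
K=f["mtx"];E=f["extrinsics"]; print(K.round(1).tolist(),E.round(3).tolist())
print(cmd(.469,-.338,.016,-37))
E
```

```text
[[356.7, 0.0, 320.3], [0.0, 356.7, 235.7], [0.0, 0.0, 1.0]] [[-0.593, 0.768, 0.241, 0.535], [-0.805, -0.565, -0.179, -0.378], [-0.001, -0.301, 0.954, 0.292], [0.0, 0.0, 0.0, 1.0]]
([-0.1, 2.2, 134.0], [0.001, -0.0, 0.005], np.float64(-37.0))
```

View pics/w1.png

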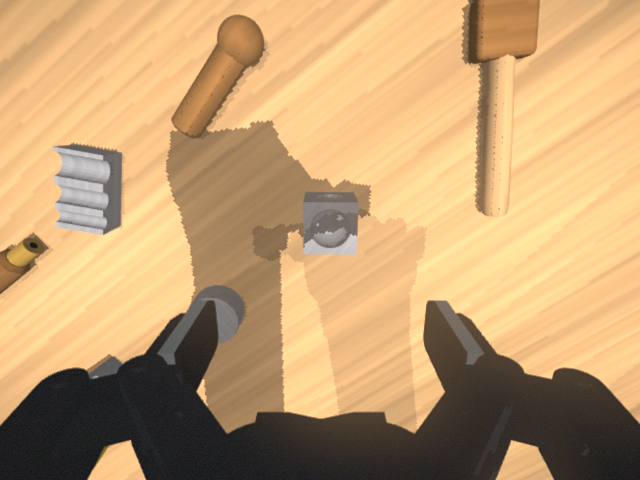

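The wrist view shows the cube centred between the fingers, top face about (304,206)–(357,254). The punch ball is at (241,40) with its heel at (189,130), and the swage top spans about (55,148)–(104,232).

```bash
python3 - <<'E'
from h import *
f=dict(np.load("w1.npz"))
P=proj(f,[[304,206],[357,206],[357,254],[304,254]],.04); print(P.round(4)); print(P.mean(0), state()["eef_pos"])
Q=proj(f,[[189,130],[241,40]],[.013,.016]);d=Q[1]-Q[0];print("punch",Q,np.degrees(np.arctan2(d[1],d[0])))
print("swage",proj(f,[[55,148],[107,156],[103,234],[57,228]],.026))
E
```

```text
[[ 0.4963 -0.3345  0.04  ]
 [ 0.4737 -0.3652  0.04  ]
 [ 0.4433 -0.3443  0.04  ]
 [ 0.4669 -0.3122  0.04  ]]
[ 0.47005424 -0.33902331  0.04      ] [ 0.47047926 -0.33622679  0.14996576]
punch [[ 0.58960826 -0.29556387  0.013     ]
 [ 0.61177623 -0.36605401  0.016     ]] -72.54251277530238
swage [[ 0.63546209 -0.21261059  0.026     ]
 [ 0.60911595 -0.23879515  0.026     ]
 [ 0.56935205 -0.19229005  0.026     ]
 [ 0.59392882 -0.16713132  0.026     ]]
```

Call:
play_rows(
  steps=[
    [[0, 1, 0, 90, 0, 0, 0], [0, 1, 0, 90, 0, 0, 0], [0, 1, 0, 90, 0, 0, 0], [0, 1, 0, 134, 0, 0, 0], [0, 1, 0, 134, 0, 0, 0], [0, 1, 0, 134, 0, 0, 0], [1, 1, 0, 134, 0, 0, 0], [1, 1, 0, 134, 0, 0, 0], [1, 1, 0, 134, 0, 0, 0], [1, 1, 0, 134, 0, 0, 0], [1, 1, 0, 134, 0, 0, 0], [1, 1, 0, 134, 0, 0, 0]],
  ],
)

```text
clock: 2.2
eef_pos: [0.4723, -0.3409, 0.0196]
ee_rot: [[0.798, -0.602, 0.005], [-0.602, -0.798, -0.005], [0.007, 0.001, -1.0]]
force: [0.0, 0.2, 6.6]
opening: 0.0387
grasp_force: 63.4
```

Call:
play_rows(
  steps=[
    [[1, 0, 0, -110, 0, 0, 0], [1, 0, 0, -110, 0, 0, 0], [1, 0, 0, -110, 0, 0, 0], [1, 0, 0, -110, 0, 0, 0], [1, 0, 0, -110, 0, 0, 0]],
  ],
)

```text
clock: 2.62
eef_pos: [0.471, -0.34, 0.1287]
ee_rot: [[0.798, -0.602, 0.004], [-0.602, -0.798, -0.004], [0.006, 0.001, -1.0]]
force: [-0.2, -0.1, -6.1]
opening: 0.0386
grasp_force: 63.4
```

```bash
python3 - <<'E'
from h import *
s=state(); print(s["eef_pos"],s["opening"],s["grasp_force"],s["force"],s["joints"])
print(cmd(.473,.199,.126,-12))
E
```

```text
[ 0.47100052 -0.34003567  0.12865551] 0.03861107259206208 63.42522740364075 [-0.24276467 -0.11561949 -6.14617438] [ 32.33866046  20.8743514   -0.75044711 106.47058593   0.44615087
  52.33602093 -95.64656869]
([-322.9, -431.6, 0.4], [0.002, -0.005, -0.437], np.float64(-12.0))
```

Call:
play_rows(
  steps=[
    [[1, -323, -432, 0, 0, 0, -0.437], [1, -323, -432, 0, 0, 0, -0.437], [1, -323, -432, 0, 0, 0, -0.437], [1, -323, -432, 0, 0, 0, -0.437], [1, -323, -432, 0, 0, 0, -0.437], [1, -323, -432, 0, 0, 0, -0.437], [1, -323, -432, 0, 0, 0, -0.437], [1, -323, -432, 0, 0, 0, -0.437], [1, -323, -432, 0, 0, 0, -0.437], [1, -323, -432, 0, 0, 0, -0.437], [1, -323, -432, 0, 0, 0, -0.437], [1, -323, -432, 0, 0, 0, -0.437]],
  ],
)

```text
clock: 3.62
eef_pos: [0.4687, 0.1611, 0.1229]
ee_rot: [[0.978, -0.207, -0.005], [-0.208, -0.978, -0.004], [-0.004, 0.005, -1.0]]
force: [1.5, -0.3, -5.2]
opening: 0.039
grasp_force: 63.3
```

Call:
play_rows(
  steps=[
    [[1, 0, 0, 0, 0, 0, 0], [1, 0, 0, 0, 0, 0, 0], [1, 0, 0, 0, 0, 0, 0], [1, 0, 0, 0, 0, 0, 0]],
  ],
)

```text
clock: 3.95
eef_pos: [0.4704, 0.158, 0.1237]
ee_rot: [[0.978, -0.21, -0.004], [-0.21, -0.978, -0.005], [-0.003, 0.005, -1.0]]
force: [-0.0, -1.5, -4.4]
opening: 0.039
grasp_force: 63.5
```

```bash
python3 - <<'E'
from h import *
f=grab_frame("wrist"); cv2.imwrite("pics/w2.png",cv2.convertScaleAbs(f["image"][:,:,::-1],alpha=1.4)); np.savez("w2.npz",**f)
s=state(); print(s["eef_pos"],s["opening"])
print(cmd(.473,.199,.126,-12))
E
```

```text
[0.4710255  0.15779193 0.12416861] 0.03854821913930947
([-6.8, -40.7, -2.0], [0.005, 0.002, -0.003], np.float64(-12.0))
```

View pics/w2.png

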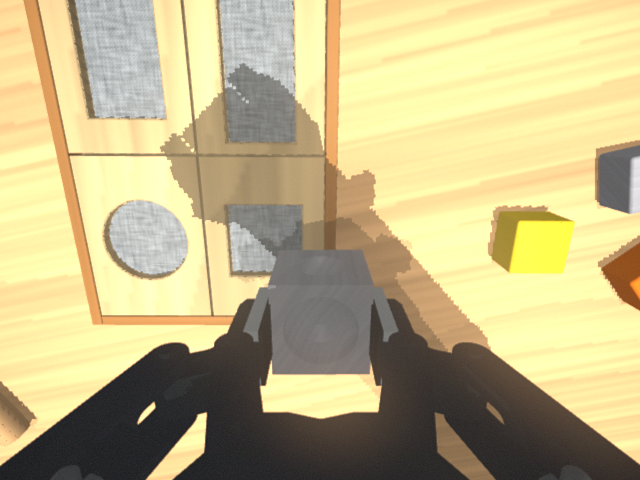

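The wrist view shows the cube held straight. On the tray, the cross is at (196,155), left-mid at (69,154), right-mid at (325,155), bottom-mid at (213,316) and bottom-left at (100,317). The square rim's top corners are (228,205) and (303,205).

```bash
python3 - <<'E'
from h import *
f=dict(np.load("w2.npz"))
P=proj(f,[[196,155],[69,154],[325,155],[213,316],[100,317],[228,205],[303,205],[147,239]],.022)[:,:2]
m=np.array([[0,0],[0,.084],[0,-.084],[-.12,0],[-.12,.084],[-.033,-.015],[-.033,-.069],[-.06,.042]])
mc=m.mean(0);c=P.mean(0);A=P-c;M=m-mc
a=np.arctan2((M[:,0]*A[:,1]-M[:,1]*A[:,0]).sum(),(M*A).sum()); Rm=np.array([[np.cos(a),-np.sin(a)],[np.sin(a),np.cos(a)]])
print(np.degrees(a),((M@Rm.T-A)*1000).round(1).tolist())
for n,i,j in (("tray",0,0),("short",1,1),("long",1,-1),("round",-1,1),("square",-1,-1)): print(n,(c+Rm@(np.array([.06*i,.042*j])-mc)).round(4))
# held cube: top corners of far/near top edge?
E
```

```text
-12.515639279353861 [[-0.7, -1.0], [-0.8, -1.2], [-0.9, 1.2], [0.9, -0.0], [1.5, -3.1], [1.0, 2.7], [0.3, 1.0], [-1.2, 0.4]]
tray [0.5424 0.2264]
short [0.6101 0.2544]
long [0.5919 0.1724]
round [0.493  0.2804]
square [0.4748 0.1984]
```

Call:
play_rows(
  steps=[
    [[1, -3, -40, 0, 0, 0, 0], [1, -3, -40, 0, 0, 0, 0], [1, -3, -40, 30, 0, 0, 0], [1, -3, -40, 60, 0, 0, 0], [1, -3, -40, 70, 0, 0, 0], [1, -3, -40, 75, 0, 0, 0], [1, -3, -40, 75, 0, 0, 0], [1, -3, -40, 75, 0, 0, 0]],
  ],
)

```text
clock: 4.67
eef_pos: [0.4785, 0.1998, 0.0514]
ee_rot: [[0.978, -0.209, 0.002], [-0.209, -0.978, -0.002], [0.002, 0.001, -1.0]]
force: [0.7, 0.3, -5.1]
opening: 0.0387
grasp_force: 63.7
```

```bash
python3 - <<'E'
from h import *
f=grab_frame("wrist"); cv2.imwrite("pics/w3.png",cv2.convertScaleAbs(f["image"][:,:,::-1],alpha=1.4))
s=state(); print(s["eef_pos"],s["force"]);print(cmd(.4765,.1975,.034,-12.2))
E
```

```text
[0.47910011 0.20032228 0.05208162] [-0.60842616  0.10593481 -3.74166938]
([-2.0, 3.3, 18.1], [0.0, -0.003, 0.003], np.float64(-12.2))
```

View pics/w3.png

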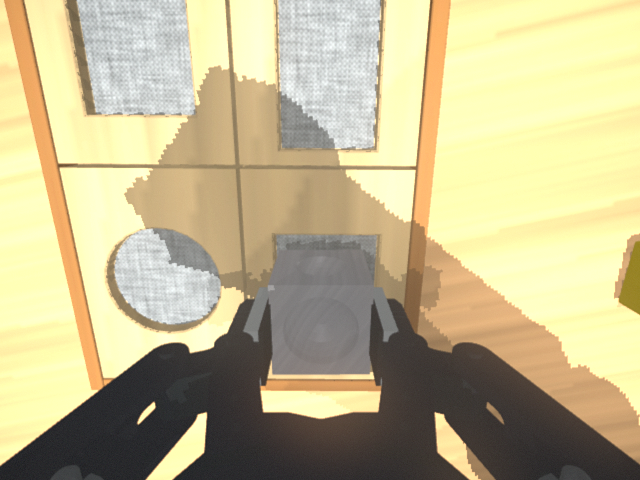

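The cube hangs just above the square recess, whose rim runs x 274–379 with its far edge at row 235. It's nearly centred, so I'll lower it with a small correction.

Call:
play_rows(
  steps=[
    [[1, -2, 3, 0, 0, 0, 0], [1, -2, 3, 0, 0, 0, 0], [1, -2, 3, 9, 0, 0, 0], [1, -2, 3, 14, 0, 0, 0], [1, -2, 3, 18, 0, 0, 0], [1, -2, 3, 18, 0, 0, 0], [1, -2, 3, 18, 0, 0, 0]],
  ],
)

```text
clock: 5.3
eef_pos: [0.4747, 0.1974, 0.0336]
ee_rot: [[0.978, -0.208, -0.001], [-0.208, -0.978, -0.004], [0.0, 0.004, -1.0]]
force: [-3.4, -2.4, 7.5]
opening: 0.0389
grasp_force: 65.3
```

Call:
play_rows(
  steps=[
    [[0.25, 0, 0, 0, 0, 0, 0], [0.25, 0, 0, 0, 0, 0, 0], [0.25, 0, 0, 0, 0, 0, 0], [0.2, 0, 0, -60, 0, 0, 0], [0, 0, 0, -110, 0, 0, 0], [0, 0, 0, -110, 0, 0, 0], [0, 0, 0, -110, 0, 0, 0], [0, 0, 0, -110, 0, 0, 0], [0, 0, 0, -110, 0, 0, 0]],
  ],
)

```text
clock: 6.05
eef_pos: [0.4747, 0.1975, 0.1423]
ee_rot: [[0.978, -0.208, 0.0], [-0.208, -0.978, -0.002], [0.001, 0.002, -1.0]]
force: [-0.2, -0.2, 0.1]
opening: 0.0853
grasp_force: 0.0
```

```bash
python3 - <<'E'
from h import *
f=grab_frame("wrist"); cv2.imwrite("pics/w4.png",cv2.convertScaleAbs(f["image"][:,:,::-1],alpha=1.2))
s=state(); print(s["eef_pos"],s["force"]);print(cmd(.459,-.2075,.13,-12))
E
```

```text
[0.4739947  0.19719043 0.1414886 ] [-0.63292178  0.07177773 -0.07336498]
([69.4, 398.9, 12.7], [0.003, 0.001, 0.0], np.float64(-12.0))
```

View pics/w4.png

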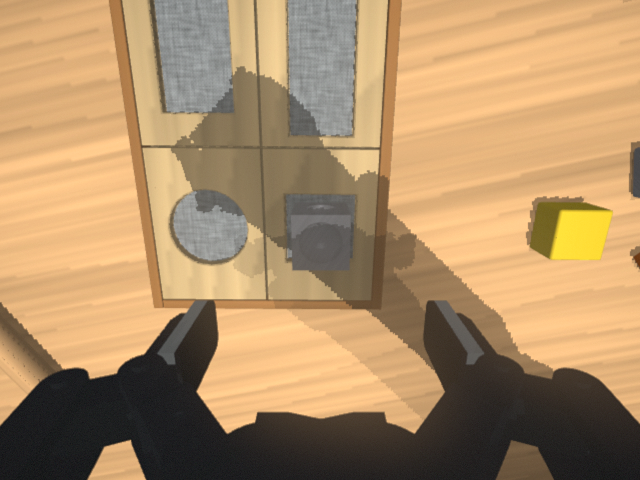

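The cube sits inside the square recess, with an even margin around it. Next is the anvil.

Call:
play_rows(
  steps=[
    [[0, 69.5, 399, 0, 0, 0, 0], [0, 69.5, 399, 0, 0, 0, 0], [0, 69.5, 399, 0, 0, 0, 0], [0, 69.5, 399, 0, 0, 0, 0], [0, 69.5, 399, 0, 0, 0, 0], [0, 69.5, 399, 0, 0, 0, 0], [0, 69.5, 399, 0, 0, 0, 0], [0, 69.5, 399, 0, 0, 0, 0], [0, 69.5, 399, 0, 0, 0, 0], [0, 69.5, 399, 0, 0, 0, 0], [0, 69.5, 399, 0, 0, 0, 0], [0, 69.5, 399, 0, 0, 0, 0]],
  ],
)

```text
clock: 7.1
eef_pos: [0.4581, -0.2092, 0.1416]
ee_rot: [[0.977, -0.213, -0.003], [-0.213, -0.977, -0.001], [-0.003, 0.002, -1.0]]
force: [0.4, 0.1, -0.5]
opening: 0.0852
grasp_force: 0.0
```

```bash
python3 - <<'E'
from h import *
f=grab_frame("wrist"); cv2.imwrite("pics/w5.png",cv2.convertScaleAbs(f["image"][:,:,::-1],alpha=1.2)); np.savez("w5.npz",**f)
s=state(); print(s["eef_pos"]);print(cmd(.459,-.2075,.01,-12))
E
```

```text
[ 0.45861083 -0.20690732  0.14169514]
([0.9, 0.4, 131.7], [0.001, 0.003, -0.002], np.float64(-12.0))
```

View pics/w5.png

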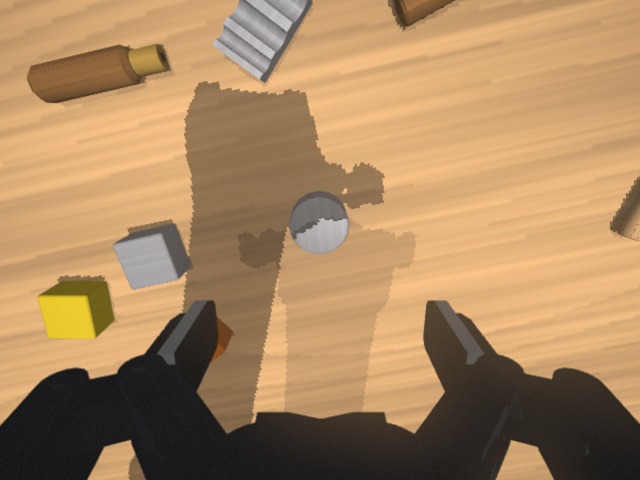

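The anvil's top circle is centred at about (320,224), midway between the fingers, so I'll descend and grip.

Call:
play_rows(
  steps=[
    [[0, 1, 0, 60, 0, 0, 0], [0, 1, 0, 100, 0, 0, 0], [0, 1, 0, 120, 0, 0, 0], [0, 1, 0, 132, 0, 0, 0], [0, 1, 0, 132, 0, 0, 0], [0, 1, 0, 132, 0, 0, 0], [1, 1, 0, 132, 0, 0, 0], [1, 1, 0, 132, 0, 0, 0], [1, 1, 0, 132, 0, 0, 0], [1, 1, 0, 132, 0, 0, 0], [1, 1, 0, 132, 0, 0, 0], [1, 1, 0, 132, 0, 0, 0]],
  ],
)

```text
clock: 8.15
eef_pos: [0.463, -0.2086, 0.0141]
ee_rot: [[0.978, -0.208, 0.004], [-0.208, -0.978, -0.004], [0.005, 0.003, -1.0]]
force: [-1.3, 0.2, 7.6]
opening: 0.0435
grasp_force: 59.7
```

```bash
python3 - <<'E'
from h import *
f=dict(np.load("w5.npz")); print(proj(f,[320,224],.026))
s=state(); print(s["eef_pos"],s["opening"],s["force"],s["grasp_force"])
E
```

```text
[[ 0.46290334 -0.20954042  0.026     ]]
[ 0.46299985 -0.20855407  0.01406592] 0.043491446078343925 [-1.26808188  0.15062125  7.58481064] 59.728830456733704
```

Call:
play_rows(
  steps=[
    [[1, 0, 0, -40, 0, 0, 0], [1, 0, 0, -80, 0, 0, 0], [1, 0, 0, -110, 0, 0, 0], [1, 0, 0, -110, 0, 0, 0], [1, 0, 0, -110, 0, 0, 0], [1, 0, 0, -110, 0, 0, 0]],
  ],
)

```text
clock: 8.65
eef_pos: [0.4595, -0.2068, 0.1207]
ee_rot: [[0.978, -0.208, -0.002], [-0.208, -0.978, -0.001], [-0.001, 0.002, -1.0]]
force: [-0.8, 0.1, -4.8]
opening: 0.0435
grasp_force: 63.6
```

```bash
python3 - <<'E'
from h import *
s=state(); print(s["eef_pos"],s["opening"],s["force"],s["grasp_force"])
print(cmd(.492,.281,.12,-12.2))
E
```

```text
[ 0.4595178  -0.20682765  0.12066391] 0.043464324907229825 [-0.76431547  0.13932859 -4.79769166] 63.57070326805115
([-69.7, -483.9, -0.0], [0.002, 0.001, 0.003], np.float64(-12.2))
```

Call:
play_rows(
  steps=[
    [[1, -70, -484, 0, 0, 0, 0], [1, -70, -484, 0, 0, 0, 0], [1, -70, -484, 0, 0, 0, 0], [1, -70, -484, 0, 0, 0, 0], [1, -70, -484, 0, 0, 0, 0], [1, -70, -484, 0, 0, 0, 0], [1, -70, -484, 0, 0, 0, 0], [1, -70, -484, 0, 0, 0, 0], [1, -70, -484, 0, 0, 0, 0], [1, -70, -484, 0, 0, 0, 0], [1, -70, -484, 0, 0, 0, 0], [1, -70, -484, 0, 0, 0, 0]],
  ],
)

```text
clock: 9.65
eef_pos: [0.4901, 0.2844, 0.1178]
ee_rot: [[0.979, -0.204, -0.004], [-0.204, -0.979, -0.002], [-0.004, 0.003, -1.0]]
force: [0.8, 0.9, -3.6]
opening: 0.043
grasp_force: 63.4
```

Call:
play_rows(
  steps=[
    [[1, 0, 0, 0, 0, 0, 0], [1, 0, 0, 0, 0, 0, 0], [1, 0, 0, 0, 0, 0, 0], [1, 0, 0, 0, 0, 0, 0]],
  ],
)

```text
clock: 9.98
eef_pos: [0.4921, 0.2778, 0.1184]
ee_rot: [[0.978, -0.21, -0.003], [-0.21, -0.978, -0.006], [-0.002, 0.006, -1.0]]
force: [-0.5, -0.7, -3.8]
opening: 0.0433
grasp_force: 63.5
```

```bash
python3 - <<'E'
from h import *
s=state(); print(s["eef_pos"],s["opening"],s["force"],s["grasp_force"])
print(cmd(.492,.281,.045,-12.2))
E
```

```text
[0.49209958 0.27781033 0.11836546] 0.043290934035226894 [-0.47406246 -0.70857849 -3.75906887] 63.492329120635986
([-0.6, -3.5, 73.3], [0.006, 0.002, 0.002], np.float64(-12.2))
```

Call:
play_rows(
  steps=[
    [[1, -0.5, -3.5, 30, 0, 0, 0], [1, -0.5, -3.5, 60, 0, 0, 0], [1, -0.5, -3.5, 73, 0, 0, 0], [1, -0.5, -3.5, 73, 0, 0, 0], [1, -0.5, -3.5, 73, 0, 0, 0], [1, -0.5, -3.5, 73, 0, 0, 0]],
  ],
)

```text
clock: 10.48
eef_pos: [0.4946, 0.2841, 0.0487]
ee_rot: [[0.978, -0.209, 0.003], [-0.209, -0.978, -0.001], [0.003, 0.001, -1.0]]
force: [0.5, 0.4, -3.6]
opening: 0.0428
grasp_force: 63.4
```

```bash
python3 - <<'E'
from h import *
f=grab_frame("wrist"); cv2.imwrite("pics/w6.png",cv2.convertScaleAbs(f["image"][:,:,::-1],alpha=1.2))
s=state(); print(s["eef_pos"],s["force"]);print(cmd(.492,.281,.027,-12.2))
E
```

```text
[0.49503539 0.28472798 0.0493512 ] [-0.11302088 -0.46604934 -3.76076844]
([-2.3, 4.3, 22.3], [-0.001, -0.004, 0.003], np.float64(-12.2))
```

View pics/w6.png

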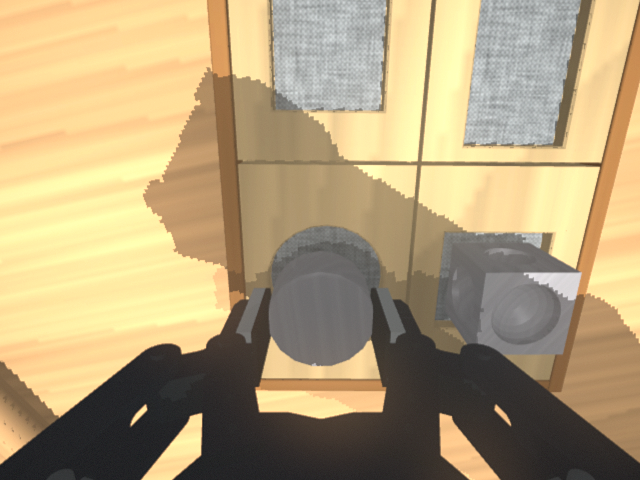

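The anvil (x 270–372) hangs over the round rim (x 272–381) and is about 2.5 mm left of centre, which agrees with the pose readout. I'll correct that and lower it.

Call:
play_rows(
  steps=[
    [[1, -2, 3.5, 0, 0, 0, 0], [1, -2, 3.5, 6, 0, 0, 0], [1, -2, 3.5, 12, 0, 0, 0], [1, -2, 3.5, 17, 0, 0, 0], [1, -2, 3.5, 22, 0, 0, 0], [1, -2, 3.5, 22, 0, 0, 0], [1, -2, 3.5, 22, 0, 0, 0]],
  ],
)

```text
clock: 11.12
eef_pos: [0.4906, 0.2809, 0.0281]
ee_rot: [[0.978, -0.208, -0.0], [-0.208, -0.978, -0.005], [0.001, 0.005, -1.0]]
force: [-6.2, -4.1, 16.4]
opening: 0.0431
grasp_force: 65.4
```

Call:
play_rows(
  steps=[
    [[0.2, 0, 0, 0, 0, 0, 0], [0.2, 0, 0, 0, 0, 0, 0], [0.2, 0, 0, 0, 0, 0, 0], [0.2, 0, 0, -40, 0, 0, 0], [0, 0, 0, -80, 0, 0, 0], [0, 0, 0, -110, 0, 0, 0], [0, 0, 0, -110, 0, 0, 0], [0, 0, 0, -110, 0, 0, 0], [0, 0, 0, -110, 0, 0, 0]],
  ],
)

```text
clock: 11.87
eef_pos: [0.4903, 0.281, 0.1349]
ee_rot: [[0.978, -0.208, -0.0], [-0.208, -0.978, -0.003], [0.001, 0.003, -1.0]]
force: [0.1, -0.1, -0.7]
opening: 0.0857
grasp_force: 0.0
```

```bash
python3 - <<'E'
from h import *
s=state(); print(s["eef_pos"],s["force"]);print(cmd(.6017,-.202,.14,-48))
E
```

```text
[0.49030956 0.28097199 0.13489909] [ 0.11325561 -0.07916375 -0.72415644]
([209.3, 449.3, -3.8], [0.002, -0.001, 0.629], np.float64(-48.0))
```

Call:
play_rows(
  steps=[
    [[0, 209.3, 449.3, -4, 0, 0, 0.629], [0, 209.3, 449.3, -4, 0, 0, 0.629], [0, 209.3, 449.3, -4, 0, 0, 0.629], [0, 209.3, 449.3, -4, 0, 0, 0.629], [0, 209.3, 449.3, -4, 0, 0, 0.629], [0, 209.3, 449.3, -4, 0, 0, 0.629], [0, 209.3, 449.3, -4, 0, 0, 0.629], [0, 209.3, 449.3, -4, 0, 0, 0.629], [0, 209.3, 449.3, -4, 0, 0, 0.629], [0, 209.3, 449.3, -4, 0, 0, 0.629], [0, 209.3, 449.3, -4, 0, 0, 0.629], [0, 209.3, 449.3, -4, 0, 0, 0.629]],
  ],
)

```text
clock: 12.87
eef_pos: [0.6002, -0.2046, 0.1377]
ee_rot: [[0.668, -0.744, -0.004], [-0.744, -0.668, -0.002], [-0.001, 0.004, -1.0]]
force: [0.9, -0.1, 0.6]
opening: 0.0851
grasp_force: 0.0
```

Call:
play_rows(
  steps=[
    [[0, 0, 0, 0, 0, 0, 0], [0, 0, 0, 0, 0, 0, 0], [0, 0, 0, 0, 0, 0, 0], [0, 0, 0, 0, 0, 0, 0]],
  ],
)

```text
clock: 13.2
eef_pos: [0.6012, -0.1988, 0.1388]
ee_rot: [[0.671, -0.741, -0.002], [-0.741, -0.671, 0.0], [-0.002, 0.002, -1.0]]
force: [-0.1, 0.3, 0.2]
opening: 0.0857
grasp_force: 0.0
```

```bash
python3 - <<'E'
from h import *
f=grab_frame("wrist"); cv2.imwrite("pics/w7.png",cv2.convertScaleAbs(f["image"][:,:,::-1],alpha=1.2)); np.savez("w7.npz",**f)
s=state(); print(s["eef_pos"],s["ee_rot"][:2,0]);print(cmd(.6017,-.202,.01,-48))
E
```

```text
[ 0.6015973  -0.19847569  0.13930203] [ 0.67166665 -0.74085281]
([2.8, 2.1, 129.3], [0.001, 0.001, 0.003], np.float64(-48.0))
```

View pics/w7.png

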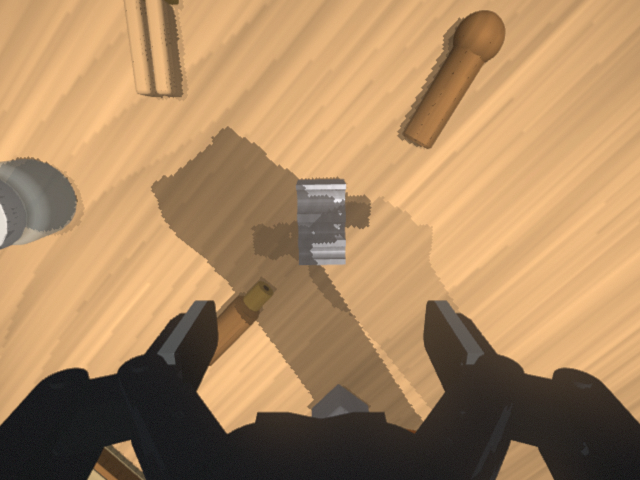

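The swage is centred at about (322,222) and parallel to the fingers. The handle's ferrule tip at (270,285) is clear of the finger path.

```bash
python3 - <<'E'
from h import *
f=dict(np.load("w7.npz"));p=proj(f,[322,223],.026)[0];print(p); print(cmd(p[0],p[1],.01,-48)); print(cmd(*proj(f,[265,288],.01)[0]))
E
```

```text
[ 0.60471827 -0.20370142  0.026     ]
([6.1, 1.0, 129.3], [0.001, 0.001, 0.003], np.float64(-48.0))
([-54.6, -46.3, 129.3], [0.001, 0.001, 0.0], np.float64(-47.8))
```

Call:
play_rows(
  steps=[
    [[0, 4, 1, 60, 0, 0, 0], [0, 4, 1, 100, 0, 0, 0], [0, 4, 1, 120, 0, 0, 0], [0, 4, 1, 130, 0, 0, 0], [0, 4, 1, 130, 0, 0, 0], [0, 4, 1, 130, 0, 0, 0], [1, 4, 1, 130, 0, 0, 0], [1, 4, 1, 130, 0, 0, 0], [1, 4, 1, 130, 0, 0, 0], [1, 4, 1, 130, 0, 0, 0], [1, 4, 1, 130, 0, 0, 0], [1, 4, 1, 130, 0, 0, 0]],
  ],
)

```text
clock: 14.25
eef_pos: [0.6061, -0.206, 0.0129]
ee_rot: [[0.669, -0.743, 0.005], [-0.743, -0.669, -0.003], [0.005, -0.001, -1.0]]
force: [-0.3, 0.7, 6.6]
opening: 0.0343
grasp_force: 62.0
```

Call:
play_rows(
  steps=[
    [[1, 0, 0, -40, 0, 0, 0], [1, 0, 0, -80, 0, 0, 0], [1, 0, 0, -110, 0, 0, 0], [1, 0, 0, -110, 0, 0, 0], [1, 0, 0, -110, 0, 0, 0], [1, 0, 0, -110, 0, 0, 0]],
  ],
)

```text
clock: 14.75
eef_pos: [0.602, -0.2049, 0.1188]
ee_rot: [[0.669, -0.744, -0.003], [-0.744, -0.669, -0.001], [-0.001, 0.003, -1.0]]
force: [-0.9, -0.4, -3.7]
opening: 0.0343
grasp_force: 61.7
```

```bash
python3 - <<'E'
from h import *
s=state(); print(s["eef_pos"],s["opening"],s["force"],s["grasp_force"])
print(cmd(.609,.2548,.12,-12.2))
E
```

```text
[ 0.60199774 -0.20490457  0.11878314] 0.03431447849579559 [-0.85225592 -0.41347499 -3.74362465] 61.712998151779175
([-337.1, -312.6, -1.7], [0.003, 0.002, -0.625], np.float64(-12.2))
```

Call:
play_rows(
  steps=[
    [[1, -337, -312.5, -2, 0, 0, -0.625], [1, -337, -312.5, -2, 0, 0, -0.625], [1, -337, -312.5, -2, 0, 0, -0.625], [1, -337, -312.5, -2, 0, 0, -0.625], [1, -337, -312.5, -2, 0, 0, -0.625], [1, -337, -312.5, -2, 0, 0, -0.625], [1, -337, -312.5, -2, 0, 0, -0.625], [1, -337, -312.5, -2, 0, 0, -0.625], [1, -337, -312.5, -2, 0, 0, -0.625], [1, -337, -312.5, -2, 0, 0, -0.625], [1, -337, -312.5, -2, 0, 0, -0.625], [1, -337, -312.5, -2, 0, 0, -0.625]],
  ],
)

```text
clock: 15.75
eef_pos: [0.6047, 0.2692, 0.1189]
ee_rot: [[0.98, -0.197, -0.006], [-0.197, -0.98, 0.009], [-0.007, -0.007, -1.0]]
force: [-1.9, 4.1, -2.7]
opening: 0.0344
grasp_force: 61.8
```

Call:
play_rows(
  steps=[
    [[1, 0, 0, 0, 0, 0, 0], [1, 0, 0, 0, 0, 0, 0], [1, 0, 0, 0, 0, 0, 0], [1, 0, 0, 0, 0, 0, 0]],
  ],
)

```text
clock: 16.08
eef_pos: [0.6108, 0.2506, 0.1199]
ee_rot: [[0.977, -0.215, -0.002], [-0.215, -0.977, -0.005], [-0.001, 0.005, -1.0]]
force: [-0.1, -0.2, -4.8]
opening: 0.0344
grasp_force: 61.8
```

```bash
python3 - <<'E'
from h import *
s=state(); print(s["eef_pos"],s["opening"],s["force"],s["grasp_force"])
print(cmd(.611,.2545,.044,-12.2))
E
```

```text
[0.61081821 0.2505941  0.11987714] 0.034362254289752335 [-0.1226246  -0.20359061 -4.75479547] 61.77801489830017
([-0.6, -4.3, 75.9], [0.005, 0.001, -0.004], np.float64(-12.2))
```

Call:
play_rows(
  steps=[
    [[1, 2, 0, 30, 0, 0, 0], [1, 2, 0, 60, 0, 0, 0], [1, 2, 0, 75, 0, 0, 0], [1, 2, 0, 75, 0, 0, 0], [1, 2, 0, 75, 0, 0, 0], [1, 2, 0, 75, 0, 0, 0], [1, 2, 0, 75, 0, 0, 0]],
  ],
)

```text
clock: 16.67
eef_pos: [0.6149, 0.2546, 0.0491]
ee_rot: [[0.977, -0.212, 0.005], [-0.212, -0.977, -0.0], [0.005, -0.001, -1.0]]
force: [0.7, 0.7, -3.2]
opening: 0.0342
grasp_force: 61.7
```

```bash
python3 - <<'E'
from h import *
f=grab_frame("wrist"); cv2.imwrite("pics/w8.png",cv2.convertScaleAbs(f["image"][:,:,::-1],alpha=1.2))
s=state(); print(s["eef_pos"],s["force"]);print(cmd(.611,.2545,.026,-12.2))
E
```

```text
[0.61479255 0.25460134 0.04914966] [-0.01634052 -0.70068113 -3.05705619]
([-3.8, 0.9, 23.1], [-0.001, -0.005, -0.0], np.float64(-12.2))
```

View pics/w8.png

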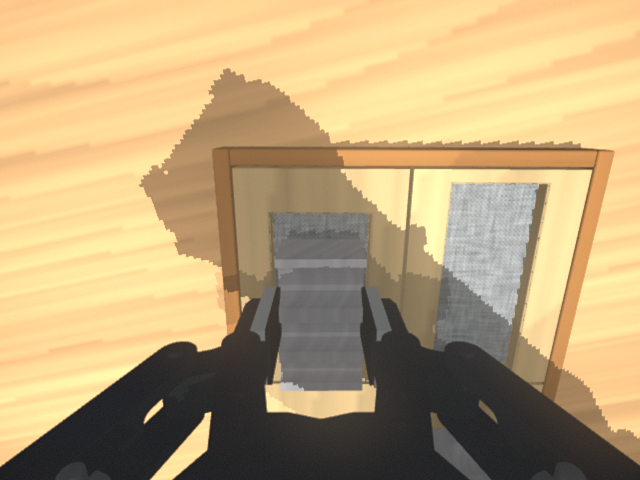

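The swage (centre column 321) lines up with the recess (x 270–371) and has its far edge inside, so I'll lower it.

Call:
play_rows(
  steps=[
    [[1, -2, 0.5, 0, 0, 0, 0], [1, -2, 0.5, 6, 0, 0, 0], [1, -2, 0.5, 12, 0, 0, 0], [1, -2, 0.5, 17, 0, 0, 0], [1, -2, 0.5, 22, 0, 0, 0], [1, -2, 0.5, 22, 0, 0, 0], [1, -2, 0.5, 22, 0, 0, 0]],
  ],
)

```text
clock: 17.3
eef_pos: [0.6104, 0.2534, 0.027]
ee_rot: [[0.977, -0.212, -0.001], [-0.212, -0.977, -0.004], [-0.0, 0.004, -1.0]]
force: [-6.0, -2.6, 11.1]
opening: 0.0341
grasp_force: 63.6
```

Call:
play_rows(
  steps=[
    [[0.3, 0, 0, 0, 0, 0, 0], [0.3, 0, 0, 0, 0, 0, 0], [0.3, 0, 0, 0, 0, 0, 0], [0.3, 0, 0, -40, 0, 0, 0], [0, 0, 0, -80, 0, 0, 0], [0, 0, 0, -110, 0, 0, 0], [0, 0, 0, -110, 0, 0, 0], [0, 0, 0, -110, 0, 0, 0], [0, 0, 0, -110, 0, 0, 0]],
  ],
)

```text
clock: 18.05
eef_pos: [0.6106, 0.2535, 0.1342]
ee_rot: [[0.977, -0.212, 0.0], [-0.212, -0.977, -0.002], [0.001, 0.002, -1.0]]
force: [-0.4, -0.2, -0.5]
opening: 0.0853
grasp_force: 0.0
```

```bash
python3 - <<'E'
from h import *
s=state(); print(s["eef_pos"],s["force"]);print(cmd(.603,-.341,.14,-74))
E
```

```text
[0.61061967 0.25351996 0.13420382] [-0.35503876 -0.24448142 -0.54495871]
([118.4, 582.7, -4.4], [0.002, -0.002, 1.078], np.float64(-74.0))
```

Call:
play_rows(
  steps=[
    [[0, 118, 582, -4, 0, 0, 1.078], [0, 118, 582, -4, 0, 0, 1.078], [0, 118, 582, -4, 0, 0, 1.078], [0, 118, 582, -4, 0, 0, 1.078], [0, 118, 582, -4, 0, 0, 1.078], [0, 118, 582, -4, 0, 0, 1.078], [0, 118, 582, -4, 0, 0, 1.078], [0, 118, 582, -4, 0, 0, 1.078], [0, 118, 582, -4, 0, 0, 1.078], [0, 118, 582, -4, 0, 0, 1.078], [0, 118, 582, -4, 0, 0, 1.078], [0, 118, 582, -4, 0, 0, 1.078]],
  ],
)

```text
clock: 19.05
eef_pos: [0.6021, -0.2477, 0.1363]
ee_rot: [[0.276, -0.961, -0.004], [-0.961, -0.276, -0.001], [-0.0, 0.004, -1.0]]
force: [0.2, 0.2, 0.3]
opening: 0.0856
grasp_force: 0.0
```

Call:
play_rows(
  steps=[
    [[0, 0, 0, 0, 0, 0, 0], [0, 0, 0, 0, 0, 0, 0], [0, 0, 0, 0, 0, 0, 0], [0, 0, 0, 0, 0, 0, 0], [0, 0, 0, 0, 0, 0, 0]],
  ],
)

```text
clock: 19.47
eef_pos: [0.6045, -0.2429, 0.138]
ee_rot: [[0.28, -0.96, -0.001], [-0.96, -0.28, -0.0], [-0.0, 0.001, -1.0]]
force: [0.2, 0.2, 0.2]
opening: 0.0852
grasp_force: 0.0
```

```bash
python3 - <<'E'
from h import *
s=state(); print(s["eef_pos"],s["joints"]);print(cmd(.603,-.341,.14,-74))
E
```

```text
[ 0.60446897 -0.24290119  0.13799017] [  17.83560747   27.28712889    0.54003898   95.68570352   -0.27641294
   57.07209963 -145.2791554 ]
([93.8, 28.9, -2.0], [0.001, 0.0, 0.004], np.float64(-74.0))
```

Call:
play_rows(
  steps=[
    [[0, 94, 29, 0, 0, 0, 0], [0, 94, 29, 0, 0, 0, 0], [0, 94, 29, 0, 0, 0, 0], [0, 94, 29, 0, 0, 0, 0], [0, 94, 29, 0, 0, 0, 0], [0, 94, 29, 0, 0, 0, 0], [0, 94, 29, 0, 0, 0, 0]],
  ],
)

```text
clock: 20.05
eef_pos: [0.6035, -0.3409, 0.139]
ee_rot: [[0.28, -0.96, 0.001], [-0.96, -0.28, 0.0], [-0.0, -0.001, -1.0]]
force: [-0.1, 0.5, -1.2]
opening: 0.0857
grasp_force: 0.0
```

```bash
python3 - <<'E'
from h import *
f=grab_frame("wrist"); cv2.imwrite("pics/w9.png",cv2.convertScaleAbs(f["image"][:,:,::-1],alpha=1.2)); np.savez("w9.npz",**f)
s=state(); print(s["eef_pos"],s["joints"][6]);print(cmd(.603,-.341,.01,-74))
E
```

```text
[ 0.60350497 -0.34115782  0.13910117] -136.79409298560182
([-0.3, 0.5, 129.1], [-0.001, -0.0, 0.005], np.float64(-74.0))
```

View pics/w9.png

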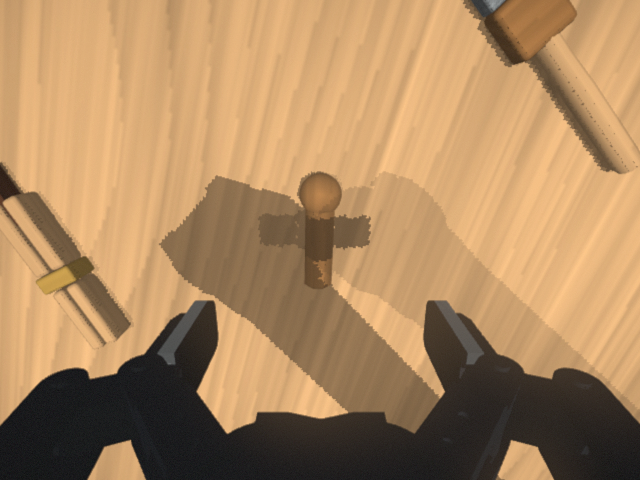

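The punch lies parallel to and midway between the fingers, with the ball at (320,193) and the heel at (318,286).

```bash
python3 - <<'E'
from h import *
f=dict(np.load("w9.npz"));b,h=proj(f,[[320,193],[318,284]],[.016,.010]);d=(b-h)[:2];n=np.linalg.norm(d);d/=n
print(b,h,n,np.degrees(np.arctan2(d[1],d[0])),b[:2]-.03*d); o=b[:2]-.027*d; print(cmd(o[0],o[1],.01,-74))
E
```

```text
[ 0.61175471 -0.36608022  0.016     ] [ 0.59156522 -0.29110349  0.01      ] 0.07764744624829327 -74.92905720733954 [ 0.60395427 -0.33711209]
([-0.8, -1.4, 129.1], [-0.001, -0.0, 0.005], np.float64(-74.0))
```

Call:
play_rows(
  steps=[
    [[0, -1, -1, 60, 0, 0, 0.01], [0, -1, -1, 100, 0, 0, 0.01], [0, -1, -1, 120, 0, 0, 0.01], [0, -1, -1, 129, 0, 0, 0.01], [0, -1, -1, 129, 0, 0, 0.01], [0, -1, -1, 129, 0, 0, 0.01], [1, -1, -1, 129, 0, 0, 0.01], [1, -1, -1, 129, 0, 0, 0.01], [1, -1, -1, 129, 0, 0, 0.01], [1, -1, -1, 129, 0, 0, 0.01], [1, -1, -1, 129, 0, 0, 0.01], [1, -1, -1, 129, 0, 0, 0.01]],
  ],
  grip_force=40,
)

```text
clock: 21.1
eef_pos: [0.6036, -0.344, 0.0116]
ee_rot: [[0.266, -0.964, 0.002], [-0.964, -0.266, -0.003], [0.003, -0.001, -1.0]]
force: [-1.4, 0.7, 4.9]
opening: 0.0212
grasp_force: 40.5
```

Call:
play_rows(
  steps=[
    [[1, 0, 0, 0, 0, 0, 0], [1, 0, 0, 0, 0, 0, 0], [1, 0, 0, -40, 0, 0, 0], [1, 0, 0, -80, 0, 0, 0], [1, 0, 0, -110, 0, 0, 0], [1, 0, 0, -110, 0, 0, 0], [1, 0, 0, -110, 0, 0, 0], [1, 0, 0, -110, 0, 0, 0]],
  ],
)

```text
clock: 21.77
eef_pos: [0.6022, -0.3429, 0.1193]
ee_rot: [[0.266, -0.964, -0.001], [-0.964, -0.266, -0.001], [0.001, 0.001, -1.0]]
force: [-0.6, 0.8, -1.7]
opening: 0.0205
grasp_force: 40.0
```

```bash
python3 - <<'E'
from h import *
s=state(); print(s["eef_pos"],s["opening"],s["force"],s["grasp_force"])
print(cmd(.594,.1715,.12,-12.2))
E
```

```text
[ 0.60220851 -0.34288651  0.1192568 ] 0.020509398040533058 [-0.63094342  0.75894156 -1.74853579] 40.037647312335594
([-498.0, -129.1, -1.4], [0.002, -0.0, -1.088], np.float64(-12.2))
```

Call:
play_rows(
  steps=[
    [[1, -495, -129, 0, 0, 0, -1.088], [1, -495, -129, 0, 0, 0, -1.088], [1, -495, -129, 0, 0, 0, -1.088], [1, -495, -129, 0, 0, 0, -1.088], [1, -495, -129, 0, 0, 0, -1.088], [1, -495, -129, 0, 0, 0, -1.088], [1, -495, -129, 0, 0, 0, -1.088], [1, -495, -129, 0, 0, 0, -1.088], [1, -495, -129, 0, 0, 0, -1.088], [1, -495, -129, 0, 0, 0, -1.088], [1, -495, -129, 0, 0, 0, -1.088], [1, -495, -129, 0, 0, 0, -1.088]],
  ],
)

```text
clock: 22.77
eef_pos: [0.5932, 0.1579, 0.1164]
ee_rot: [[0.977, -0.211, -0.004], [-0.211, -0.977, -0.003], [-0.004, 0.004, -1.0]]
force: [0.6, -0.3, -0.1]
opening: 0.0207
grasp_force: 40.0
```

Call:
play_rows(
  steps=[
    [[1, 0, 0, 0, 0, 0, 0], [1, 0, 0, 0, 0, 0, 0], [1, 0, 0, 0, 0, 0, 0], [1, 0, 0, 0, 0, 0, 0], [1, 0, 0, 0, 0, 0, 0]],
  ],
)

```text
clock: 23.18
eef_pos: [0.5954, 0.1536, 0.118]
ee_rot: [[0.977, -0.215, -0.001], [-0.215, -0.977, -0.004], [-0.0, 0.004, -1.0]]
force: [-0.3, 0.3, -0.6]
opening: 0.0208
grasp_force: 40.0
```

```bash
python3 - <<'E'
from h import *
s=state(); print(s["eef_pos"],s["opening"],s["force"],s["grasp_force"])
print(cmd(.597,.171,.05,-12.2))
E
```

```text
[0.59543691 0.15361687 0.11799916] 0.020762044721371668 [-0.26351145  0.33118538 -0.63474697] 40.0078078617571
([-2.2, -17.6, 67.9], [0.004, 0.0, -0.004], np.float64(-12.2))
```

Call:
play_rows(
  steps=[
    [[1, -2, -17, 0, 0, 0, 0], [1, -2, -17, 30, 0, 0, 0], [1, -2, -17, 55, 0, 0, 0], [1, -2, -17, 68, 0, 0, 0], [1, -2, -17, 68, 0, 0, 0], [1, -2, -17, 68, 0, 0, 0], [1, -2, -17, 68, 0, 0, 0], [1, -2, -17, 68, 0, 0, 0]],
  ],
)

```text
clock: 23.85
eef_pos: [0.5991, 0.1736, 0.0531]
ee_rot: [[0.977, -0.212, 0.004], [-0.212, -0.977, -0.001], [0.004, 0.0, -1.0]]
force: [0.2, 0.4, -0.1]
opening: 0.0206
grasp_force: 40.0
```

```bash
python3 - <<'E'
from h import *
f=grab_frame("wrist"); cv2.imwrite("pics/w10.png",cv2.convertScaleAbs(f["image"][:,:,::-1],alpha=1.2)); np.savez("w10.npz",**f)
s=state(); print(s["eef_pos"],s["force"]);print(cmd(.597,.171,.0255,-12.2))
E
```

```text
[0.59895364 0.17378452 0.0530662 ] [-0.16925747  0.15600125 -0.63800123]
([-1.4, 3.1, 27.6], [0.0, -0.004, -0.001], np.float64(-12.2))
```

View pics/w10.png

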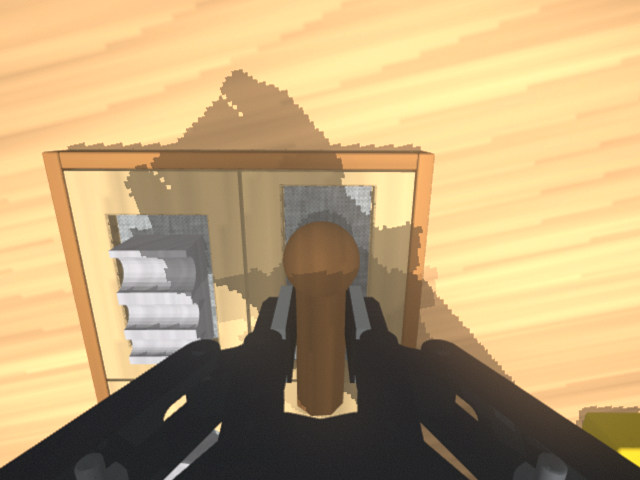

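The punch is held level over the long recess. The recess's far rim runs x 281–374 at row 185, and the ball is at (321,258). The swage is visible sitting in its nest. I'll check the lengthwise fit numerically.

```bash
python3 - <<'E'
from h import *
f=dict(np.load("w10.npz")); u=np.array([.9774,-.2113])
e=proj(f,[327.5,185],.022)[0,:2]; b=proj(f,[321,258],.0575)[0,:2]
nc=e-.053*u; o=b-.03*u; d=nc-o; print("nest",nc,"origin",o,"need tool x,y mm",1e3*d@u,1e3*d@np.array([-.2113,-.9774]), 1e3*(state()["eef_pos"][:2]-o)@u)
E
```

```text
nest [0.59411346 0.17181611] origin [0.59332585 0.17531995] need tool x,y mm 1.5101794402074762 3.258232166577916 5.825045760075289
```

Call:
play_rows(
  steps=[
    [[1, 0, 3, 0, 0, 0, 0], [1, 0, 3, 8, 0, 0, 0], [1, 0, 3, 16, 0, 0, 0], [1, 0, 3, 22, 0, 0, 0], [1, 0, 3, 27, 0, 0, 0], [1, 0, 3, 27, 0, 0, 0], [1, 0, 3, 27, 0, 0, 0], [1, 0, 3, 27, 0, 0, 0]],
  ],
)

```text
clock: 24.57
eef_pos: [0.596, 0.1702, 0.0253]
ee_rot: [[0.977, -0.212, -0.002], [-0.212, -0.977, -0.004], [-0.001, 0.004, -1.0]]
force: [-4.7, -2.4, 11.0]
opening: 0.0208
grasp_force: 41.4
```

Call:
play_rows(
  steps=[
    [[0.5, 0, 0, 0, 0, 0, 0], [0.5, 0, 0, 0, 0, 0, 0], [0.5, 0, 0, 0, 0, 0, 0], [0.5, 0, 0, -30, 0, 0, 0], [0.5, 0, 0, -70, 0, 0, 0], [0.3, 0, 0, -110, 0, 0, 0], [0, -80, 0, -110, 0, 0, 0], [0, -120, 150, -110, 0, 0, 0], [0, -120, 150, -110, 0, 0, 0], [0, -120, 150, -110, 0, 0, 0], [0, -120, 150, -110, 0, 0, 0], [0, -120, 150, -110, 0, 0, 0]],
  ],
)

```text
clock: 25.57
eef_pos: [0.44, 0.042, 0.1316]
ee_rot: [[0.976, -0.219, -0.01], [-0.219, -0.976, -0.008], [-0.008, 0.01, -1.0]]
force: [-1.4, -0.5, -0.2]
opening: 0.0853
grasp_force: 0.0
```

```bash
python3 - <<'E'
from h import *
s=state(); print(s["eef_pos"],s["force"])
f=grab_frame("top"); im=f["image"]; old=cv2.imread("pics/top0.png")[:,:,::-1]; cv2.imwrite("pics/top1.png",im[:,:,::-1])
# anvil: circle; punch: brown pixels vs grey lining inside long nest; plain block/handle unchanged
def c(m,z,o):
    v,u=np.nonzero(m); 
    p=proj(f,[u.mean()+o[0],v.mean()+o[1]],z)[0]; return len(u),p.round(4)
d=np.abs(im.astype(int)-old.astype(int)).sum(2)
for n,(x0,x1,y0,y1) in {"handle":(328,384,200,226),"plain":(334,366,272,304)}.items(): print(n,d[y0:y1,x0:x1].mean())
hsv=cv2.cvtColor(im,cv2.COLOR_RGB2HSV); sub=hsv[150:330,100:260]
for n,(x,y) in {"short":(167,201),"long":(213,213),"round":(147,266),"square":(194,278)}.items(): print(n,hsv[y-2:y+3,x-2:x+3].reshape(-1,3).mean(0).round())
g=cv2.cvtColor(im,cv2.COLOR_RGB2GRAY); print(cv2.HoughCircles(cv2.resize(g[240:295,115:180],None,fx=4,fy=4),cv2.HOUGH_GRADIENT,1,40,param1=80,param2=15,minRadius=35,maxRadius=75))
# punch mask: saturated dark brown in long nest
m=np.zeros(g.shape,bool); m[185:245,195:235]=(hsv[185:245,195:235,1]>110)&(hsv[185:245,195:235,2]<105)
print("punch",c(m,.03,(0,0)),m.sum())
E
```

```text
[0.43996239 0.04200558 0.13164828] [-1.40683707 -0.54782151 -0.2305313 ]
handle 22.697115384615383
plain 28.2763671875
short [32.  7. 79.]
long [75. 65. 46.]
round [11. 19. 95.]
square [12. 19. 80.]
None
punch (313, array([0.6111, 0.1693, 0.03  ])) 313
```

Call:
play_rows(
  steps=[
    [[0, -50, 480, -60, 0, 0, 0], [0, -50, 480, -60, 0, 0, 0], [0, -50, 480, -60, 0, 0, 0], [0, -50, 480, -60, 0, 0, 0], [0, -50, 480, -60, 0, 0, 0], [0, -50, 480, -60, 0, 0, 0], [0, -50, 480, -60, 0, 0, 0], [0, -50, 480, -60, 0, 0, 0], [0, -50, 480, -60, 0, 0, 0], [0, -50, 480, -60, 0, 0, 0], [0, -50, 480, -60, 0, 0, 0], [0, -50, 480, -60, 0, 0, 0]],
  ],
)

```text
clock: 26.62
eef_pos: [0.2965, -0.4136, 0.1961]
ee_rot: [[0.977, -0.214, 0.001], [-0.214, -0.977, -0.006], [0.003, 0.005, -1.0]]
force: [0.1, 0.3, 0.5]
opening: 0.0855
grasp_force: 0.0
```

```bash
python3 - <<'E'
from h import *
s=state(); print(s["eef_pos"],s["force"])
f=grab_frame("top"); im=f["image"]; old=cv2.imread("pics/top0.png")[:,:,::-1]; cv2.imwrite("pics/top2.png",im[:,:,::-1])
d=np.abs(im.astype(int)-old.astype(int)).sum(2)
for n,(x0,x1,y0,y1) in {"handle":(328,384,200,226),"plain":(334,366,272,304)}.items():
    t=old[y0:y1,x0:x1]; r=cv2.matchTemplate(im[y0-15:y1+15,x0-15:x1+15],t,cv2.TM_CCOEFF_NORMED); print(n,cv2.minMaxLoc(r)[1::2],"expect (15,15)")
hsv=cv2.cvtColor(im,cv2.COLOR_RGB2HSV)
# punch: brownness map in the tray (sampled coarse): R-B difference
rb=im[:,:,0].astype(int)-im[:,:,2]; print("R-B long nest"); print(rb[178:250:3,190:240:3])
E
```

```text
[ 0.29647035 -0.41356209  0.19607797] [0.09018749 0.27873954 0.45003171]
handle (0.9928937554359436, (15, 15)) expect (15,15)
plain (0.9935131669044495, (15, 15)) expect (15,15)
R-B long nest
[[41 40 38 37 41 44 39 37 36 41 44 48 47 49 48 49 50]
 [41 38 37 41 42 43 37 37 40 38 39 36 35 42 43 49 47]
 [40 40 31 41 43 42 25  2  5 14 23 30 33 36 37 36 35]
 [41 39 34 43 43 41 15  2  8  6  0  1  4 13 26 41 39]
 [37 37 40 43 45 35 10 37 45 42 27  2  0 -1 19 40 41]
 [40 33 42 44 44 31 30 46 48 46 42 21  1  0 32 41 41]
 [40 35 42 43 42 22 35 49 50 47 44 32 -1  3 39 41 41]
 [41 38 43 44 40  5 29 44 45 42 37 25 -1 11 42 41 43]
 [36 43 44 45 33  2 28 43 48 41 27  8  1 25 41 42 41]
 [34 41 43 43 24  2 35 46 48 42 13  1  3 37 39 42 38]
 [37 43 45 39 12  9 42 49 48 39  4  0  8 41 42 42 36]
 [39 44 45 35  4 16 45 51 42 33 -1  1 19 42 41 43 40]
 [42 44 44 26  0 34 49 51 41 20 -1 -1 32 41 42 41 45]
 [43 44 39  9  6 39 51 46 37  6  1  2 40 41 43 37 50]
 [43 45 36  5 12 40 50 44 32  0 -1 11 42 40 43 38 50]
 [45 42 28  3 26 42 47 40 23  1  1 25 42 41 39 41 48]
 [43 39 17  4 35 45 49 37 12  0  2 36 39 39 37 49 42]
 [43 37  5  9 41 45 44 31  3  0  5 39 37 39 34 52 28]
 [42 33  2 19 42 48 40 28  2  0 16 38 40 40 36 48 33]
 [41 23  1 18 41 42 37 19 -1  1 29 39 37 38 44 43 37]
 [40 37 26 15 10 11 19  6  2  2 38 40 40 36 49 29 43]
 [31 35 37 40 38 35 26 13  6 13 40 41 41 39 51 28 50]
 [41 41 36 31 34 31 35 35 37 37 40 39 42 41 47 35 52]
 [41 39 36 37 38 35 36 37 33 33 35 38 38 46 40 43 53]]
```

```bash
python3 -c "
from plant import *
print(finish_job())"
```

```text
the job is handed in; nothing more can be done
None
```

I placed all four tools in their nests and handed the job in at about 27 s. Contact heights matched full seating for each tool, and the smooth block and file handle look unmoved, but the hand-in returned no verdict.

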